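Tip the standing profile into its outline and push it home

TASK

A piece of aluminium tube stands on end inside the white outline on the black-topped board. Push it near its top with the fingertips so that it topples and falls flat inside the outline towards the aluminium stop, then push it along the board until its end sits square against the stop, still inside the outline. Only push: do not pinch, lift or lower the piece, let it fall by itself, and leave the other things on the bench as they are.

Things in the scene. Friction and masses are not known exactly. Their poses are not given: they have to be found in the camera images.
- board: Flat board fixed to the bench, plywood with a black rubber top, 315 mm (x) x 160 mm (y), top face 9 mm above the bench. Origin: centre of its underside, z up; +x points along the board to the stop. A white painted outline on the top encloses x -120 to +125 mm and y -50 to +50 mm; the aluminium stop closes it at x = +125 mm.
- stop_face (a point): Middle of the lower edge of the stop's inner face, on the board's top face (board x +125, y 0, z 9 mm); axes as the board's. The stop is an upright aluminium leg across the board, 124 mm long (y), 22 mm high above the rubber, 6 mm thick, fixed.
- profile: Piece to tip: grey aluminium two-chamber tube, 130 x 30 x 36 mm, 0.10-0.21 kg, standing on end at the start, up to 7 degrees askew to the board. Origin: middle of the 130 x 30 mm face that looks to the stop and becomes its underside. x along its length, up at the start, to the stop when fallen; y across its 30 mm; z into the piece (36 mm), away from the stop at the start, up when fallen.
- profile_top (a point): Centre of the profile's upper end face (the end that goes against the stop); axes as the profile's. A fingertip push on the upper 30 mm, at the side away from the stop, tips the piece about its foot edge without sliding; past 16 degrees of lean it falls by itself.
- profile_foot (a point): Centre of the profile's foot end face (the end to push along once it has fallen); axes as the profile's. Lying, the piece slides on the rubber under a few newtons; pushing its end off-centre turns it.
- profile_mid (a point): Centre of the profile's volume, 65 mm from each end; axes as the profile's.
- i_section: Bystander: grey aluminium I-section offcut, 120 mm long, 36 x 32 mm, standing on end on the bench beside the board, loose. Origin in the middle of one long face, half-way up.
- wood_block: Bystander: pine block 36 x 90 x 18 mm lying beside the board, loose. Origin at the centre of its underside.
- steel_cube: Bystander: dark steel block 30 x 30 x 22 mm beside the board, loose. Origin at the centre of its underside.
- handle_stub: Bystander: brown wooden handle stub 25 x 64 x 25 mm lying beside the board, loose. Origin at the centre of its underside.
There are look-alikes about, which are no part of the job. Leave any blue or orange look-alike of the profile alone.

How it is judged:
By the outcome, as a careful person would: the job done as asked, in the order asked, and still so for the second after the job is handed in, with the robot touching nothing.
It also fails if it takes over 42 s, if anything falls off the work surface, if the arm or the gripper's body presses on something with over 40 N, if the wrist force passes 120 N, or if a joint passes its speed limit or range.

ROBOT

A 6-joint arm with a two-finger parallel gripper is mounted at the origin on a cart in front of the work surface, level with it; the furniture and walls round the work are solid. World frame = base frame: x ahead of the robot, y to its left, z up, the work surface at z = 0. Lengths are in mm, angles in rad, forces in N, time in s.
With the tool pointing down it reaches from about 325 to 875 mm from the base axis. Payload 4.4 kg.
Tool frame: the origin (TCP) lies midway between the tips of the shut fingers; the grasp point (between the pads) lies 19 mm behind it; z points along the fingers, y is the line along which they close (so a half turn about z gives the same grasp; the last joint's range is limited). The gripper opens to 85 mm and grips with 20 to 120 N. Pads are 22 mm wide; open, the fingers measure 114 mm over their backs; the gripper's body (76 mm by 85 mm) begins 54 mm behind the grasp point. The pads swing forward as they close: fully open they stand 13 mm farther back than shut.
Start: joints at [1.063, 0.207, 1.542, -0, 1.393, -0.15], TCP at [200.844, 538.784, 194.282] pointing down, gripper open.
Joint ranges: [-2.73, 2.73], [-0.86, 2.22], [0.23, 2.46], [-1.11, 4.25], [0.08, 2.63], [-2.82, 2.82]. Speed limits (rad/s): [2.79, 2.79, 3.14, 3.14, 3.14, 3.14].

INTERFACE

Orientations are given as a rotation vector (axis times angle).
In Python, from rig import robot, gripper_to, grab_frame, look_for, mark_of gives the robot as it stands. Calls block until the motion is done:
- robot.move_to(position, orientation): joint-space move of the TCP to a pose.
- robot.movel(position, rotation=None, max_speed=150, force_limit=None): straight line of the TCP; rotation=None keeps the orientation; max_speed is the mean speed in mm/s. With force_limit (N) it stops when the force on the tool has changed by that much, and returns True; else False.
- robot.movej(angles): joint-space move.
- gripper_to(opening, newtons=None): finger opening in mm; newtons is the grip in N (None keeps the last); returns when the fingers have stopped.
- robot.pause(seconds).
- robot.inverse_kinematics(position, orientation): joint angles nearest the present ones, or None.
- grab_frame(name): name is "scene" or "top"; returns a dict with "color" (420x560x3 uint8, blue, green, red), "vertical_fov" (degrees; the focal length in pixels is half the picture's height over the tangent of half this angle, whatever the lens; pixels are square), "cx", "cy" (the principal point, pixels), "dist_coeffs" ([k1, k2, p1, p2, k3] as OpenCV has them; the pictures are not rectified), "pose" (4x4, takes a point from camera to world coordinates). Camera axes: x right, y down, z forward; pixel columns grow to the right and rows downward; lengths in mm; the calibration is good to about 2 mm. A picture is of the moment at which its call begins. There is no depth.
A pose or a line that the arm cannot do raises robot.IKError and nothing moves.
- robot.finish_job(): hands the job in; it is judged then, once.
Trained networks look in a picture, given as the dict that the camera call returned (one of the last four; its "shot" number tells which), for a name from the list of things; names that differ only in an ending like _2 or _b are one class to them, and where a whole thing is asked for, a point or a joint stands for the part that bears it (a point fixed in the world has none). Each returns a list of dicts, best first, with "confidence" (0 to 1); they miss things now and then, are a little off and sometimes report something else, mostly with a low value. They report only what shows in the picture. A call takes as long as a camera call. They do not tell look-alikes from the thing itself.
- look_for(picture, thing): "xy" ([column, row] in pixels, amid what is visible of it).
- mark_of(picture, thing): "xy" ([column, row] in pixels: a listed point, or the origin of a listed thing).
Readings, each from a call of its own:
- robot.get_clock(): time.
- robot.get_q(): joint angles.
- robot.get_joint_vel(): joint speeds.
- robot.get_tau(): joint torques, N m.
- robot.get_tcp_pos(): TCP position.
- robot.get_tool_rot(): TCP orientation.
- robot.get_ft_force(): force on the tool from outside, world axes, zero at the start.
- robot.get_torque(): the same for the moment, N m.
- robot.get_gripper_width(): finger opening in mm.
- robot.get_grasp_force(): force on a finger pad.
Only numpy, scipy, OpenCV 4.12 (cv2) and the standard library are available. Lean on these libraries where they do the work, as an engineer would, in place of code of your own. Each camera call takes 0.05 s, during which the arm holds its last target. There are 200 camera calls.

## Working session

There is one attempt and no reset: what is moved stays moved. The work goes in short steps, each a Python script; the robot and the scene stay as the last script left them, time stands still between calls to the robot, and variables do not carry over. Pictures are saved under pics/ and viewed, at most 10 in all, crops included, and the job is handed in when it is done.

```bash
ls; mkdir -p pics; cat > h.py <<'E'
import numpy as np, cv2
from rig import robot, gripper_to, grab_frame, look_for, mark_of
def K(f):
    h,w=f["color"].shape[:2]; F=h/2/np.tan(np.radians(f["vertical_fov"])/2)
    return np.array([[F,0,f["cx"]],[0,F,f["cy"]],[0,0,1.]])
def ray(f,xy):
    p=cv2.undistortPoints(np.array([[xy]],float),K(f),np.array(f["dist_coeffs"],float))[0,0]
    T=np.array(f["pose"]); return T[:3,3],T[:3,:3]@np.array([p[0],p[1],1.])
def at_z(f,xy,z):
    o,d=ray(f,xy); return o+d*(z-o[2])/d[2]
def tri(obs):
    A=0;b=0;R=[]
    for f,xy in obs:
        o,d=ray(f,xy); d=d/np.linalg.norm(d); P=np.eye(3)-np.outer(d,d); A=A+P; b=b+P@o; R.append((P,o))
    x=np.linalg.solve(A,b); return x,[round(float(np.linalg.norm(P@(x-o))),1) for P,o in R]
def proj(f,X):
    T=np.linalg.inv(np.array(f["pose"])); 
    p,_=cv2.projectPoints(np.array(X,float).reshape(-1,1,3),cv2.Rodrigues(T[:3,:3])[0],T[:3,3],K(f),np.array(f["dist_coeffs"],float)); return p[:,0]
E
python3 - <<'E'
from h import *
np.set_printoptions(precision=1,suppress=True)
fs={n:grab_frame(n) for n in("scene","top")}
for n,f in fs.items():
    cv2.imwrite(f"pics/{n}0.png",f["color"]); print(n,np.array(f["pose"])[:3,3],f["vertical_fov"])
for t in("profile","profile_top","profile_foot","profile_mid","stop_face","board","i_section","wood_block","steel_cube","handle_stub"):
    o=[]
    for n,f in fs.items():
        m=mark_of(f,t); print(t,n,[(np.round(q["xy"],1).tolist(),round(q["confidence"],2)) for q in m[:3]])
        if m:o.append((f,m[0]["xy"]))
    if len(o)==2: print("   ",*tri(o))
print(robot.get_clock(),robot.get_tool_rot())
E
```

```text
pics
scene [  49.9 -606.3  469.8] 50.43737076776284
top [ 397.4  -39.6 1006.8] 50.10817380881849
profile scene [([287.6, 225.4], 0.95), ([330.7, 276.1], 0.67), ([376.5, 220.5], 0.55)]
profile top [([247.9, 313.8], 0.71), ([272.4, 209.3], 0.65), ([356.4, 258.4], 0.65)]
    [432.1 -54.3 143.2] [87.9, 87.9]
profile_top scene [([298.0, 194.3], 0.97), ([326.4, 240.0], 0.97), ([381.5, 185.3], 0.79)]
profile_top top [([251.0, 321.1], 0.79), ([279.8, 195.4], 0.74), ([354.7, 246.1], 0.6)]
    [427.2 -72.3 207.8] [96.2, 96.2]
profile_foot scene [([188.5, 295.7], 0.91), ([380.2, 246.0], 0.9), ([324.2, 305.3], 0.79)]
profile_foot top [([343.6, 258.3], 0.97), ([276.6, 211.5], 0.75), ([326.6, 151.7], 0.74)]
    [ 407.6 -129.1   90.4] [102.5, 102.5]
profile_mid scene [([294.9, 222.0], 0.83), ([383.5, 216.8], 0.74), ([325.7, 273.7], 0.7)]
profile_mid top [([349.2, 254.1], 0.97), ([337.7, 144.7], 0.72), ([280.4, 205.2], 0.56)]
    [ 492.7 -157.3  163.6] [15.2, 15.2]
stop_face scene [([212.5, 228.7], 0.8)]
stop_face top [([192.5, 231.9], 0.78)]
    [523.1 163.5  18.7] [1.1, 1.1]
board scene [([255.8, 249.6], 0.62)]
board top [([248.1, 224.7], 0.89)]
    [556.5  46.3   1.6] [4.6, 4.6]
i_section scene [([281.6, 194.0], 0.59)]
i_section top [([214.3, 149.4], 0.96)]
    [708.9 140.2  56.3] [0.5, 0.5]
wood_block scene [([332.3, 230.3], 0.61)]
wood_block top [([211.9, 150.3], 0.73), ([276.8, 152.1], 0.72)]
    [791.  126.9 -69.9] [60.5, 60.5]
steel_cube scene [([199.1, 268.0], 0.51)]
steel_cube top [([233.9, 284.6], 0.75)]
    [420.6  55.1   9.7] [2.2, 2.2]
handle_stub scene [([239.5, 283.8], 0.87), ([296.5, 193.8], 0.66)]
handle_stub top [([276.1, 277.8], 0.56)]
    [449.2 -34.9   4.4] [1.6, 1.6]
1.1 [0.6 3.1 0. ]
```

View pics/scene0.png

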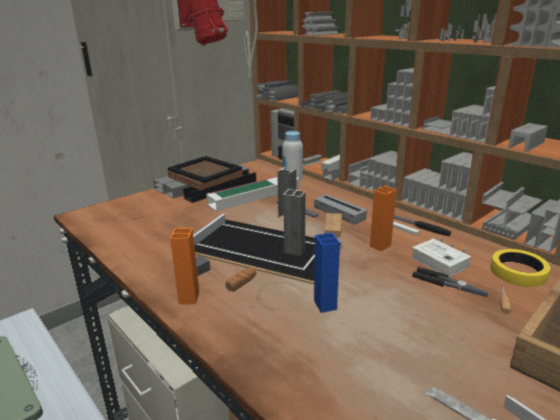

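View pics/top0.png

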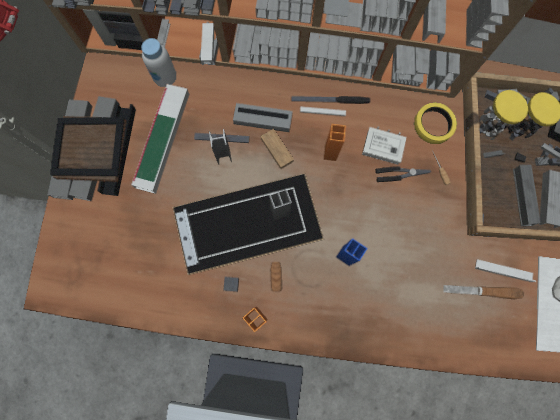

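The grey profile stands on the board, with its upper end at about (280,196) in top and (294,193) in scene. The stop is at about (187,237) in top. The blue piece and the two orange pieces are look-alikes. I'll zoom in for the corners.

```bash
python3 - <<'E'
import cv2
a=cv2.imread("pics/top0.png")[170:275,168:328]; cv2.imwrite("pics/topz.png",cv2.resize(a,None,fx=5,fy=5,interpolation=cv2.INTER_CUBIC))
a=cv2.imread("pics/scene0.png")[180:285,190:340]; cv2.imwrite("pics/scenez.png",cv2.resize(a,None,fx=5,fy=5,interpolation=cv2.INTER_CUBIC))
E
```

```text
(no output)
```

View pics/topz.png

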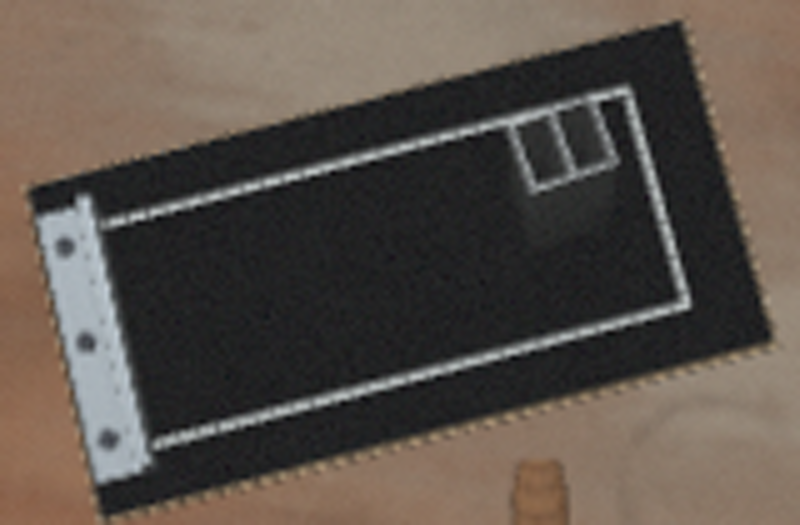

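View pics/scenez.png

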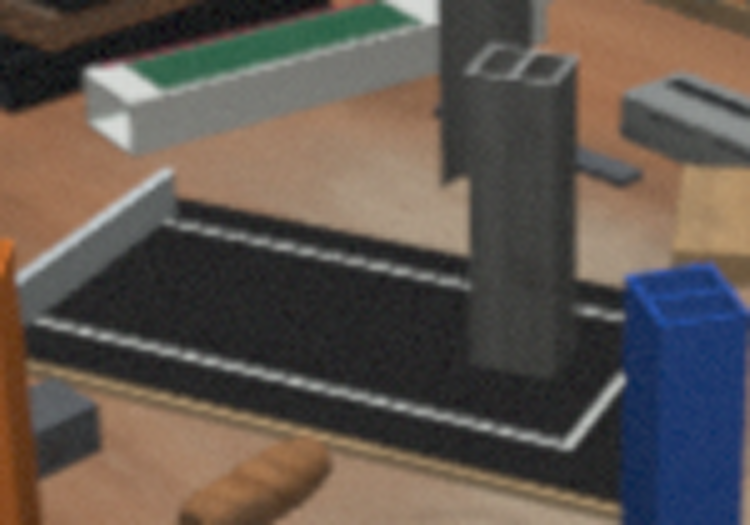

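Both crops are clear: the top rim corners and outline corners show in both views. I'll fit the board and profile poses to these corners.

```bash
cat > fit.py <<'E'
from h import *
from scipy.optimize import least_squares
tc=lambda u:[168+(u[0]+.5)/5-.5,170+(u[1]+.5)/5-.5]
sc=lambda u:[190+(u[0]+.5)/5-.5,180+(u[1]+.5)/5-.5]
def tf(p,X):
    c,s=np.cos(p[2]),np.sin(p[2]); X=np.array(X,float); return np.c_[p[0]+c*X[:,0]-s*X[:,1],p[1]+s*X[:,0]+c*X[:,1],X[:,2]]
def fit(groups,p0):
    # groups: (frame, pixels, model points fn(p))
    r=lambda p:np.concatenate([(proj(f,m(p))-np.array(px)).ravel() for f,px,m in groups])
    s=least_squares(r,p0,loss="soft_l1"); return s.x,np.round(r(s.x),1)
E
python3 - <<'E'
from fit import *
np.set_printoptions(precision=2,suppress=True)
T,S=grab_frame("top"),grab_frame("scene")
bm=[[-157.5,-80,9],[-157.5,80,9],[157.5,80,9],[157.5,-80,9]]
# stop +x: world +y. outline corners
om=[[-120,50,9],[-120,-50,9]]
tp=[tc(u) for u in[(772,340),(682,20),(105,515),(690,303),(632,90)]]
# decide handedness: z up; +x toward +worldY => +y = -worldX (down in top pic)
M=[[-157.5,80,9],[-157.5,-80,9],[157.5,80,9],[-120,50,9],[-120,-50,9]]
sp=[sc(u) for u in[(568,446),(40,320)]]; N=[[-120,50,9],[125,50,9]]
# handled: white line corner near (568,446) in scene is nearer robot => +y side
for g in([(T,tp,lambda p:tf(p,M))],[(T,tp,lambda p:tf(p,M)),(S,sp,lambda p:tf(p,N))]):
    b,r=fit(g,[556,46,1.8]); print("board",b,r)
print([at_z(T,tc(u),9) for u in[(682,20),(772,340)]])
# profile standing: footprint; origin at centre; local z away from stop -> 36 along, 30 across
def box(p,c,z): return tf(p[:3],[[a*18,d*15,z] for a,d in c])
ct=[(1,-1),(-1,-1),(-1,1),(1,1)]
g=[(T,[tc(u) for u in[(510,125),(598,98),(617,162),(535,192)]],lambda p:box(p,ct,p[3])),
   (S,[sc(u) for u in[(497,43),(578,55),(555,82),(467,73)]],lambda p:box(p,ct,p[3])),
   (S,[sc(u) for u in[(577,340),(555,378),(470,368)]],lambda p:box(p,ct[1:],9))]
q,r=fit(g,[590,-30,1.8,139]); print("prof",q,r)
d=q[:2]-b[:2];c,s=np.cos(b[2]),np.sin(b[2]);print("in board",c*d[0]+s*d[1],-s*d[0]+c*d[1],np.degrees(q[2]-b[2]))
print(tf(b,[[125,0,9],[0,0,9]]))
E
```

```text
board [566.33  44.93   1.96] [ 2.5  0.7  1.8 -1.8 -1.1  0.6 -0.7 -0.6 -0.5  0.2]
board [565.18  46.39   1.96] [ 1.8  0.9  1.  -1.5 -1.8  1.1 -1.4 -0.3 -1.3  0.6  0.6  0.1  0.8 -0.1]
[array([695.37, -66.63,   9.  ]), array([ 553.1, -125.4,    9. ])]
prof [598.54 -22.51   2.04 140.64] [-0.6 -0.1 -1.1 -0.5  0.2  0.6 -0.7  0.4 -0.4  0.1  0.7 -0.   0.3  0.2
  0.2 -0.4  0.3  1.7  0.   1.1  0.4  0. ]
in board -76.42029939729342 -4.441034155337533 4.611057968134726
[[517.33 161.86   9.  ]
 [565.18  46.39   9.  ]]
```

```bash
cat >> h.py <<'E'
def rv(yaw):
    c,s=np.cos(yaw),np.sin(yaw); return cv2.Rodrigues(np.array([[c,s,0],[s,-c,0],[0,0,-1.]]))[0].ravel()
E
python3 - <<'E'
from h import *
P=np.array([598.5,-22.5]); a=2.04; d=np.array([np.cos(a),np.sin(a)])
pt=lambda s,z:np.r_[P+s*d,z]
best=None
for y in(a,a-np.pi):
    q=robot.inverse_kinematics(pt(-58,230),rv(y)); print(y,q)
    if q is not None and (best is None or abs(q[5])<best[0]): best=(abs(q[5]),y)
y=best[1]
gripper_to(10)
robot.move_to(pt(-58,260),rv(y)); robot.movel(pt(-58,120),max_speed=120)
f=grab_frame("scene")
robot.movel(pt(-38,120),max_speed=80)
robot.movel(pt(14,120),max_speed=45)
robot.pause(.8)
g=grab_frame("scene");t=grab_frame("top")
cv2.imwrite("pics/s1.png",np.hstack([cv2.resize(i["color"][150:320,180:350],(400,400)) for i in(f,g)]))
print(robot.get_clock(),robot.get_tcp_pos())
E
```

```text
2.04 [-2.55717450e-01  2.96654993e-01  1.35638680e+00 -4.44089210e-16
  1.48855086e+00 -7.24921123e-01]
-1.101592653589793 [-2.55717450e-01  2.96654993e-01  1.35638680e+00 -4.44089210e-16
  1.48855086e+00  2.41667153e+00]
8.5167 [592.16395795 -10.00925235 120.00867495]
```

View pics/s1.png

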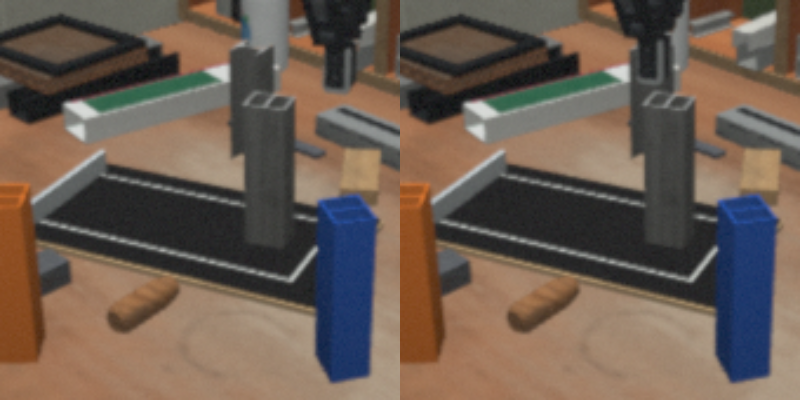

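The profile still stands (right half). The fingertips are at crop (652,80), which looks above or behind its top. I'll check where the TCP projects and compare with the top view.

```bash
python3 - <<'E'
from h import *
S,T=grab_frame("scene"),grab_frame("top"); p=robot.get_tcp_pos()
print(p,robot.get_gripper_width(),robot.get_ft_force(),proj(S,[p]),proj(T,[p]))
im=[]
for f,(r,c) in((S,(165,240)),(T,(140,200))):
    i=cv2.resize(f["color"][r:r+100,c:c+100],(400,400),interpolation=cv2.INTER_CUBIC)
    u=(proj(f,[p])[0]-[c,r])*4; cv2.drawMarker(i,tuple(int(v) for v in u),(0,0,255),0,15); im.append(i)
cv2.imwrite("pics/s2.png",np.hstack(im))
E
```

```text
[592.18866088 -10.00443947 120.014717  ] 9.889029076370417 [-0.39620576 -0.88627954 -1.26222735] [[287.96353856 200.9715644 ]] [[273.3715542  203.01866835]]
```

View pics/s2.png

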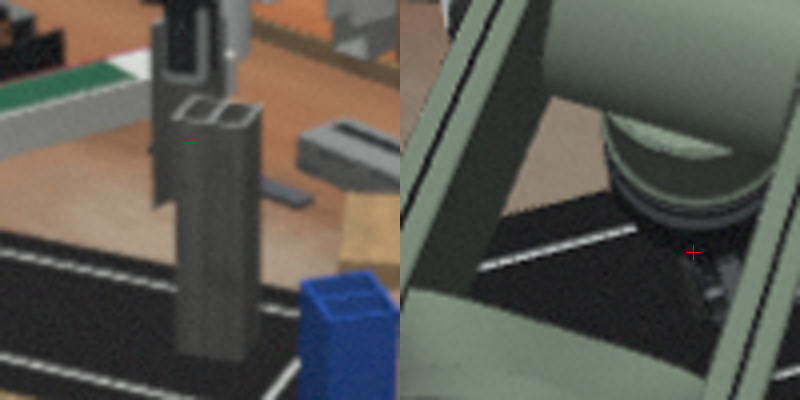

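```bash
python3 - <<'E'
from h import *
np.set_printoptions(precision=1,suppress=True)
S=grab_frame("scene"); p=robot.get_tcp_pos(); d=np.array([np.cos(2.04),np.sin(2.04),0])
print(proj(S,[p-72*d,p,p+[0,0,10],p+[0,0,20],p+[0,0,30],p+[30,0,0]]))
print(at_z(S,[286.5,185],120),robot.get_q(), robot.get_tool_rot(), robot.get_clock())
from fit import *
print([at_z(S,sc(u),9) for u in [(555,378),(470,368)]],[at_z(grab_frame("top"),tc(u),139) for u in [(510,125),(598,98),(617,162),(535,192)]])
E
```

```text
[[323.1 206. ]
 [287.9 201. ]
 [287.9 196.3]
 [287.9 191.6]
 [287.8 186.8]
 [298.9 196.9]]
[648.1  55.7 120. ] [-0.2  0.3  1.6 -0.   1.3 -0.6] [-1.6 -2.7  0. ] 8.6667
[array([596.3, -42.2,   9. ]), array([576.5, -12.7,   9. ])] [array([603.9,  -0.8, 139. ]), array([619.8, -34. , 139. ]), array([594.9, -44.9, 139. ]), array([578.4, -14.4, 139. ])]
```

```bash
python3 - <<'E'
from fit import *
np.set_printoptions(precision=2,suppress=True)
T,S=grab_frame("top"),grab_frame("scene")
print({k:T[k] for k in("cx","cy","dist_coeffs")},{k:S[k] for k in("cx","cy","dist_coeffs")})
M=[[-157.5,80,0],[-157.5,-80,0],[157.5,80,0],[157.5,-80,0],[-120,50,0],[-120,-50,0],[125,50,0],[125,-50,0]]
tp=[tc(u) for u in[(772,340),(682,20),(105,515),(30,188),(688,303),(630,92),(152,443),(105,220)]]
N=[[-120,50,0],[125,50,0],[125,-50,0]]; sp=[sc(u) for u in[(568,446),(40,320),(170,222)]]
up=lambda p,X:tf(p,X)+[0,0,p[3]]
for g in([(T,tp[4:],lambda p:up(p,M[4:]))],[(T,tp,lambda p:up(p,M))],[(S,sp,lambda p:up(p,N))],[(T,tp[4:],lambda p:up(p,M[4:])),(S,sp,lambda p:up(p,N))]):
    b,r=fit(g,[566,46,1.96,9]); print("board",b,r)
ct=[(1,-1),(-1,-1),(-1,1),(1,1)]
def box(p,c,z): return tf(p[:3],[[a*18,d*15,z] for a,d in c])
gs=[(S,[sc(u) for u in[(497,43),(578,55),(555,82),(467,73)]],lambda p:box(p,ct,p[3]+130)),
   (S,[sc(u) for u in[(577,340),(555,378),(470,368)]],lambda p:box(p,ct[1:],p[3]))]
gt=[(T,[tc(u) for u in[(510,125),(598,98),(617,162),(535,192)]],lambda p:box(p,ct,p[3]+130))]
for g in(gs,gt,gs+gt): q,r=fit(g,[590,-30,2.0,9]); print("prof",q,r)
E
```

```text
{'cx': 275.2234909194613, 'cy': 207.30743876150927, 'dist_coeffs': array([-0.12,  0.  ,  0.  ,  0.  ,  0.  ])} {'cx': 286.1194502692606, 'cy': 208.25797314388527, 'dist_coeffs': array([0.02, 0.  , 0.  , 0.  , 0.  ])}
board [563.31  44.35   1.96  19.43] [ 0.1  0.   0.1  0.  -0.  -0.8 -0.2  0.7]
board [567.15  46.94   1.97  -5.07] [ 1.1  0.7  0.3 -0.8 -0.5  0.8 -0.4 -1.1 -1.5 -0.4 -1.4  0.7  1.1 -1.3
  0.9  1.3]
board [562.77  44.88   1.96  10.8 ] [ 0.   0.1  0.2 -0.4 -0.2  0.2]
board [564.04  45.39   1.96  10.5 ] [-0.6  0.3 -0.4  0.6  0.2 -0.8  0.1  1.1  0.5 -0.1  0.5 -0.4 -0.   0.1]
prof [600.76 -19.34   2.06   9.02] [-0.8  0.2  0.3 -0.1  0.2  0.2  0.1 -0.3 -0.   0.7 -0.1  0.   0.2 -0.8]
prof [606.05 -22.95   2.04 -20.29] [ 0.3 -0.2 -0.7 -0.2  0.3  0.5 -0.  -0. ]
prof [598.07 -22.99   2.04  11.19] [-0.4 -0.   0.7 -0.1  0.3  0.1  0.2 -0.5  0.3  1.   0.   0.3  0.4 -0.7
 -0.4  0.  -0.9 -0.3  0.4  0.8 -0.5  0.6]
```

```bash
python3 - <<'E'
from h import *
P=np.array([598.5,-22.5]); a=2.04; d=np.array([np.cos(a),np.sin(a)])
pt=lambda s,z:np.r_[P+s*d,z]
robot.movel(pt(-58,120),max_speed=150)
print(robot.movel(pt(-58,85),max_speed=100,force_limit=8))
S,T=grab_frame("scene"),grab_frame("top"); p=robot.get_tcp_pos()
print(p,robot.get_gripper_width(),robot.get_ft_force(),robot.get_clock())
im=[]
for f,(r,c) in((S,(130,250)),(T,(140,220))):
    i=cv2.resize(f["color"][r:r+130,c:c+100],(400,520),interpolation=cv2.INTER_CUBIC)
    for k in(0,35):
        u=(proj(f,[p+[0,0,k]])[0]-[c,r])*4; cv2.drawMarker(i,tuple(int(v) for v in u),(0,0,255),0,10)
    im.append(i)
cv2.imwrite("pics/s3.png",np.hstack(im))
E
```

```text
False
[625.30564415 -74.14614032  85.73781726] 9.82596207128269 [-0.47077765  0.00895561  0.19697684] 10.2
```

View pics/s3.png

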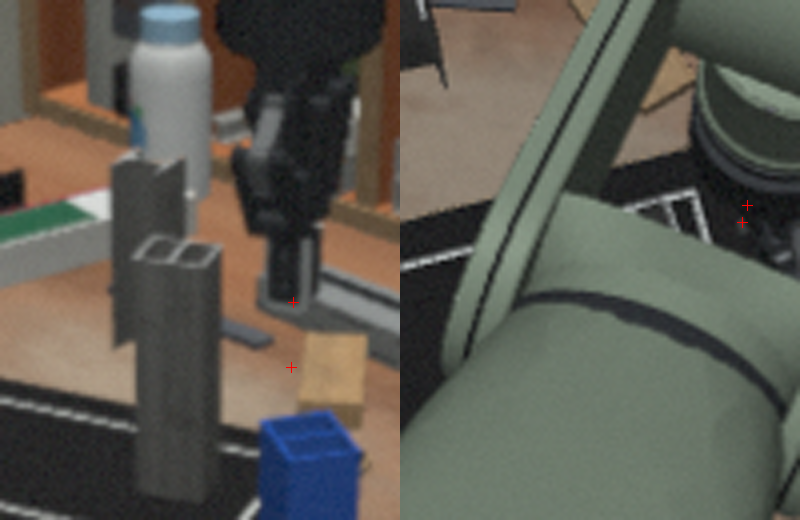

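The top-left marker (TCP+35 mm) falls on the visible tips at crop (290,303), so the tips really sit about 34 mm higher than reported. That is why the first push passed over the top. At commanded z=86 they are at about 120, so I'll push from here.

```bash
python3 - <<'E'
from h import *
P=np.array([598.5,-22.5]); a=2.04; d=np.array([np.cos(a),np.sin(a)])
pt=lambda s,z:np.r_[P+s*d,z]
robot.movel(pt(-36,86),max_speed=80)
robot.movel(pt(12,86),max_speed=45)
robot.pause(.5)
p=robot.get_tcp_pos();f=robot.get_ft_force()
robot.movel(pt(-75,130),max_speed=200)
S,T=grab_frame("scene"),grab_frame("top"); print(p,f,robot.get_clock())
for n,F in(("S",S),("T",T)):
    for t in("profile_top","profile_foot","profile_mid"):
        print(n,t,[(np.round(q["xy"],1).tolist(),round(q["confidence"],2)) for q in mark_of(F,t)[:5]])
i=cv2.resize(S["color"][180:285,190:340],(750,525),interpolation=cv2.INTER_CUBIC)
cv2.imwrite("pics/s4.png",i); cv2.imwrite("pics/t4full.png",T["color"])
E
```

```text
[593.09512849 -11.8307043   85.99752852] [-0.19375596 -0.94480546  0.80146306] 13.075
S profile_top [([383.0, 190.5], 0.9), ([326.7, 240.7], 0.82), ([227.4, 232.0], 0.8), ([178.9, 231.5], 0.61), ([212.8, 230.2], 0.44)]
S profile_foot [([189.1, 297.1], 0.93), ([287.7, 243.2], 0.88), ([380.1, 247.2], 0.8), ([325.4, 308.0], 0.78), ([259.0, 247.0], 0.72)]
S profile_mid [([185.1, 265.3], 0.79), ([327.2, 273.5], 0.66), ([258.4, 240.1], 0.64), ([384.2, 214.2], 0.56)]
T profile_top [([213.0, 232.8], 0.68), ([355.0, 246.8], 0.63), ([246.2, 224.4], 0.34)]
T profile_foot [([343.5, 256.4], 0.72)]
T profile_mid [([352.0, 253.5], 0.94), ([243.5, 219.5], 0.89)]
```

View pics/s4.png

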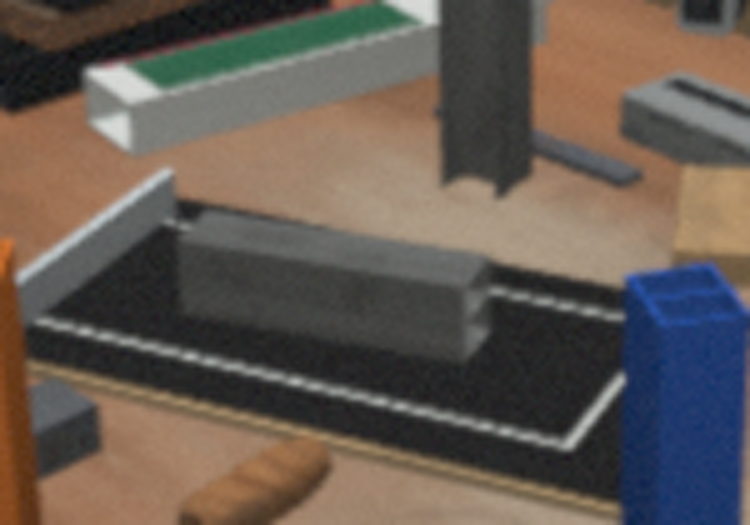

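It toppled cleanly and lies inside the outline, with its foot end at crop (465,290)-(490,337). I'll fit its lying pose and plan the push.

```bash
python3 - <<'E'
from fit import *
np.set_printoptions(precision=2,suppress=True)
S,T=grab_frame("scene"),grab_frame("top")
b=[563.6,45,1.96]
M=[[-65,15,9],[-65,-15,9],[-65,15,45],[-65,-15,45],[65,15,45],[65,-15,45],[65,15,9]]
sp=[sc(u) for u in[(462,362),(490,337),(465,290),(490,258),(180,240),(205,212),(183,310)]]
q,r=fit([(S,sp,lambda p:tf(p,M))],[565,46,2.0]); print(q,r)
d=q[:2]-b[:2];c,s=np.cos(b[2]),np.sin(b[2]);L=[c*d[0]+s*d[1],-s*d[0]+c*d[1]];print("mid in board",L,np.degrees(q[2]-b[2]))
f=tf(q,[[-65,0,9],[65,0,9]]);print(f)
for l in f: e=l[:2]-b[:2];print(c*e[0]+s*e[1],-s*e[0]+c*e[1])
# tool tip now, for height check
p=robot.get_tcp_pos();print(p,proj(S,[p+[0,0,34]]))
for z in(20,-10,-14): print(robot.inverse_kinematics(np.r_[f[0][:2]-40*np.array([c,s]),z],rv(b[2])))
E
```

```text
[559.61  54.48   2.04] [ 0.4  1.   0.1 -0.8 -0.4 -0.2 -0.1 -0.2 -0.6 -0.1  0.9 -0.4 -0.1  0.9]
mid in board [np.float64(10.285993092875378), np.float64(0.09299531063239375)] 4.34579290602236
[[588.76  -3.62   9.  ]
 [530.46 112.58   9.  ]]
-54.52712470962071 -4.832424541498799
75.09911089537147 5.018415162763585
[632.3  -89.03 129.92] [[332.28 185.7 ]]
[-0.21  0.46  1.6  -0.    1.08 -0.6 ]
[-0.21  0.5   1.61 -0.    1.03 -0.6 ]
[-0.21  0.51  1.61 -0.    1.02 -0.6 ]
```

```bash
python3 - <<'E'
from h import *
b=np.array([563.6,45]);a=1.96;X=np.array([np.cos(a),np.sin(a)]);Y=np.array([-X[1],X[0]])
pt=lambda x,z,y=-4:np.r_[b+x*X+y*Y,z]
R=rv(a)
robot.movel(pt(-92,90),R,max_speed=120)
print(robot.movel(pt(-92,20),max_speed=100,force_limit=8),robot.movel(pt(-92,-11),max_speed=40,force_limit=6),robot.get_tcp_pos())
S=grab_frame("scene"); 
bd=lambda:(robot.get_tcp_pos()[:2]-b)@X
print(robot.movel(pt(-50,-11),max_speed=60,force_limit=15),bd(),robot.get_ft_force())
print(robot.movel(pt(-22,-11),max_speed=30,force_limit=15),bd(),robot.get_ft_force())
S2,T=grab_frame("scene"),grab_frame("top"); print(robot.get_clock())
cv2.imwrite("pics/s5.png",np.hstack([cv2.resize(f["color"][180:280,200:340],(w,h),interpolation=cv2.INTER_CUBIC) for f,w,h in((S,250,400),(S2,550,400))]))
E
```

```text
False False [602.48665572 -38.64989593 -10.83092511]
False -49.753509042799244 [ 0.95378597 -0.56002326 -0.81556847]
False -21.94847716036926 [-0.4138688  -0.5411014   0.71428355]
18.075
```

View pics/s5.png

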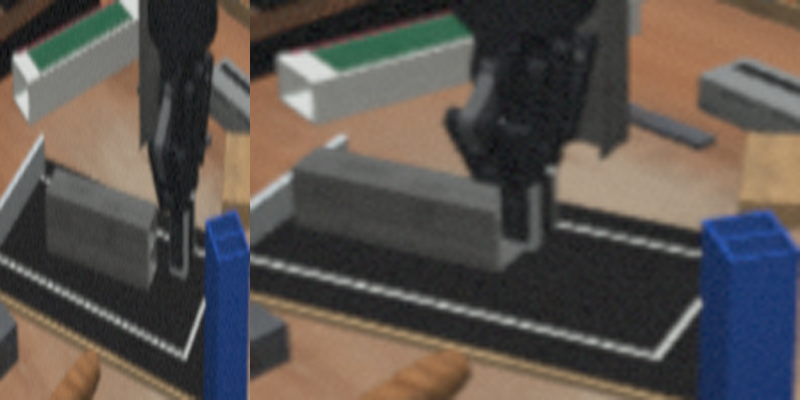

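The piece is sliding: foot near-bottom corner at crop (500,268), fingers behind the far half of its end at about (525,230). I'll fit the yaw and the tool offset before the last bit.

```bash
python3 - <<'E'
from fit import *
np.set_printoptions(precision=2,suppress=True)
S=grab_frame("scene")
cv=lambda u:[200+(u[0]-250+.5)/(550/140)-.5,180+(u[1]+.5)/4-.5]
M=[[-65,15,9],[-65,15,45],[65,15,45],[65,-15,45],[65,15,9]]
q,r=fit([(S,[cv(u) for u in[(500,268),(500,207),(293,180),(325,150),(297,228)]],lambda p:tf(p,M))],[545,90,2.0]);print(q,r)
b=np.array([563.6,45]);a=1.96;X=np.array([np.cos(a),np.sin(a)]);Y=np.array([-X[1],X[0]])
for l in(-65,0,65): e=tf(q,[[l,0,9]])[0][:2]-b; print(l,e@X,e@Y)
print("yaw",np.degrees(q[2]-a)); e=robot.get_tcp_pos()[:2]-b; print("tool",e@X,e@Y)
# tool tip seen: crop (545,245)
for z in(15,25): e=at_z(S,cv((543,248)),z)[:2]-b; print(e@X,e@Y)
E
```

```text
[549.78  97.53   1.98] [ 1.   1.1  0.4  1.1 -0.4 -3.  -1.1 -1.  -0.1 -0.3]
-65 -11.141920033832955 -8.572628689127635
0 53.842437945498204 -7.146719149871974
65 118.82679592482937 -5.720809610616317
yaw 1.2570023490900368
tool -22.109977459528174 -4.106808001895785
-23.545725833198482 -16.306202280695352
-31.99147552795952 -0.06165843419850363
```

```bash
python3 - <<'E'
from h import *
b=np.array([563.6,45]);a=1.96;X=np.array([np.cos(a),np.sin(a)]);Y=np.array([-X[1],X[0]])
pt=lambda x,z,y=-4:np.r_[b+x*X+y*Y,z]
bd=lambda:((robot.get_tcp_pos()[:2]-b)@X).round(1)
for lim in(12,18):
    print(robot.movel(pt(-2,-11),max_speed=15,force_limit=lim),bd(),robot.get_ft_force())
robot.pause(.3); print(robot.get_ft_force(),bd())
x=bd(); robot.movel(pt(x-40,-11),max_speed=80); robot.movel(pt(x-60,150),max_speed=200)
S,T=grab_frame("scene"),grab_frame("top"); print(robot.get_clock())
cv2.imwrite("pics/s6.png",np.hstack([cv2.resize(f["color"][r:r+100,c:c+100],(400,400),interpolation=cv2.INTER_CUBIC) for f,r,c in((S,180,190),(T,175,165))]))
E
```

```text
True -13.4 [ 1.85319484 -1.34802073  0.48754029]
True -14.1 [ 0.39644964 -1.70934476  1.24891751]
[ 0.31428119 -2.47561214  1.18575371] -14.1
21.475
```

View pics/s6.png

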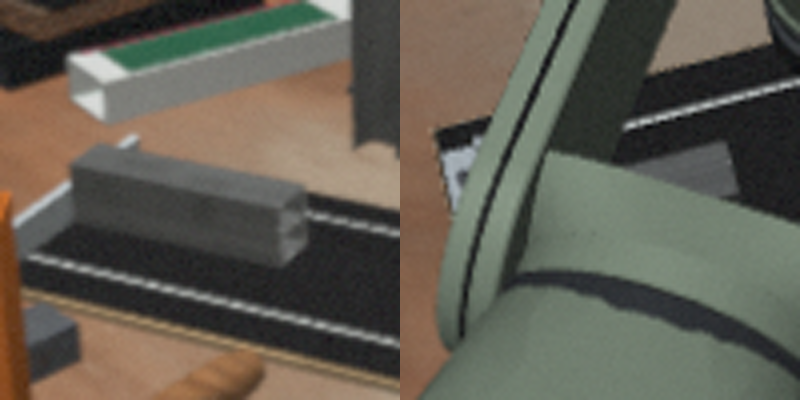

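The scene view shows the head end at the stop (crop (73,190)) and the piece inside the outline. In the top view the arm hides most of it. I'll clear the arm and measure yaw and gap numerically from the top camera.

```bash
python3 - <<'E'
from fit import *
np.set_printoptions(precision=1,suppress=True)
p=robot.get_tcp_pos(); robot.movel(p+[0,0,80],max_speed=200); q=robot.get_q().copy(); q=np.array(q); q[0]-=0.9; robot.movej(q)
T=grab_frame("top"); b=[563.6,45,1.96]; cv2.imwrite("pics/t7.png",T["color"])
# rectify plane z=45 in board frame, 2 px/mm, x -40..150, y -70..70
xs=np.arange(-40,150,.5); ys=np.arange(-70,70,.5); gx,gy=np.meshgrid(xs,ys)
for z in (45,9):
    m=proj(T,tf(b,np.c_[gx.ravel(),gy.ravel(),np.full(gx.size,z)])).reshape(*gx.shape,2).astype(np.float32)
    im=cv2.cvtColor(cv2.remap(T["color"],m[...,0],m[...,1],cv2.INTER_LINEAR),cv2.COLOR_BGR2GRAY)
    if z==45:
        mask=((im>50)&(im<130)&(gx<112)&(gx>-25)&(np.abs(gy+6)<30)).astype(np.uint8)
        mask=cv2.morphologyEx(mask,cv2.MORPH_OPEN,np.ones((9,9)))
        n,l,st,ce=cv2.connectedComponentsWithStats(mask); k=1+np.argmax(st[1:,4])
        # side edges: line fit per column
        for nm,fn in(("min",np.min),("max",np.max)):
            e=[(x,fn(ys[l[:,i]==k])) for i,x in enumerate(xs) if 5<x<100 and (l[:,i]==k).any()]
            e=np.array(e); c=np.polyfit(e[:,0],e[:,1],1); print("edge",nm,"yaw deg",np.degrees(np.arctan(c[0])),"y at 60",np.polyval(c,60),"std",np.std(e[:,1]-np.polyval(c,e[:,0])))
        print("foot x",[xs[(l[j]==k)].min() for j in range(0,len(ys)) if (l[j]==k).sum()>100][::8])
        for y in(-18,-8,2): print("z45 y",y,im[int((y+70)*2),240:360:3])
    for y in(-40,-30,30,40): print("z",z,"y",y,im[int((y+70)*2),310:360:2])
# outline and stop line direction at z=9
ln=[]
for i,x in enumerate(xs):
    if -20<x<110:
        for s in(1,-1):
            sel=np.abs(ys-50*s)<12; col=im[sel,i]; j=col.argmax()
            if col[j]>110: ln.append((s,x,ys[sel][j]))
ln=np.array(ln)
for s in(1,-1):
    e=ln[ln[:,0]==s]; c=np.polyfit(e[:,1],e[:,2],1); print("outline",s,np.degrees(np.arctan(c[0])),np.polyval(c,60),len(e))
print(robot.get_clock())
E
```

```text
edge min yaw deg 0.6524790529637273 y at 60 -22.224110808937226 std 0.16103973215059747
edge max yaw deg 0.8066440647824453 y at 60 9.51829485060168 std 0.2512249810839303
foot x [np.float64(-3.0), np.float64(-4.0), np.float64(-5.0), np.float64(-5.0), np.float64(-4.5), np.float64(-4.5), np.float64(-4.5), np.float64(-4.5), np.float64(38.0)]
z45 y -18 [ 95  95  95  95  94  94  94  93  93  92  91  90  89  92  94  94  92  90
  88  90  93  93  93  93  95  95  95  95  94  97 105 140 165 178 166 168
 177 178 179 180]
z45 y -8 [ 81  81  81  80  80  81  83  81  82  84  83  82  82  82  84  86  89  90
  89  89  88  85  87  89  92  91  91  90  90  94 102 143 169 181 176 175
 177 179 179 178]
z45 y 2 [ 91  90  88  86  88  88  86  87  87  86  86  85  84  86  87  86  88  89
  88  88  88  88  88  88  88  88  88  89  88  92 104 149 175 183 175 173
 173 165 148 125]
z 45 y -40 [ 56  66  72  76  68  63  61  64  72  93 121 154 184 182 178 169 160 156
 166 172 161 145 126 105  92]
z 45 y -30 [ 33  33  32  33  36  39  46  56  74 100 130 160 185 181 178 167 158 161
 170 177 178 180 178 177 177]
z 45 y 30 [ 36  35  34  34  33  36  48  63  83 105 135 164 177 177 175 166 158 164
 171 174 175 175 175 175 175]
z 45 y 40 [ 33  32  31  32  34  38  51  65  89 116 143 169 179 179 178 175 173 172
 172 173 173 174 175 176 176]
z 9 y -40 [ 32  33  34  35  35  36  33  30  30  34  38  46  53  68  88 118 154 186
 183 179 174 166 163 168 175]
z 9 y -30 [ 52  52  48  47  47  46  45  42  46  50  53  54  53  71  86 116 155 179
 179 181 177 173 172 174 176]
z 9 y 30 [ 35  34  33  33  32  34  35  35  33  33  41  51  68  86 115 153 181 181
 183 182 181 177 174 172 172]
z 9 y 40 [ 35  34  34  34  33  33  34  35  36  37  43  49  65  82 112 150 177 178
 177 174 171 170 171 172 172]
outline 1 0.6040762718883269 51.270121770121776 259
outline -1 0.5592038679618665 -51.85745712489898 259
23.9333
```

```bash
python3 -c "
from h import *
print(robot.finish_job())"
```

```text
the job is handed in; nothing more can be done
None
```

The profile toppled towards the stop and was pushed until its end sat against it, within about 0.2° of square and inside the outline; I handed the job in at about 24 s, after a first push that passed over the top without touching because the real fingertips sit about 34 mm higher than the reported TCP.

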